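# Peel the top component tray off its nested stack and show it to the code reader

## Robot

A 6-joint arm with a two-finger parallel gripper is mounted at the origin on the work surface. World frame = base frame: x ahead of the robot, y to its left, z up, the work surface at z = 0. Lengths are in m, angles in rad, forces in N, time in s.
With the tool pointing down it reaches from about 0.35 to 0.975 m from the base axis. Payload 4.9 kg.
Tool frame: the origin (TCP) lies on the centre line of the jaws, within the pads' length; the fingertips stand 11 mm ahead of it and the grasp point (between the pads) lies 8 mm behind it; z points along the fingers, y is the direction in which the jaws open and shut (so a half turn about z gives the same grasp; the last joint's range is limited). The gripper opens to 85 mm and grips with 20 to 120 N. Pads are 22 mm wide; open, the fingers measure 114 mm over their backs; the gripper's body (76 mm by 85 mm) begins 54 mm behind the grasp point. The pads swing forward as they close: fully open they stand 13 mm farther back than shut.
Start: joints at [-1.285, 0.053, 1.613, -0, 1.476, -0.119], TCP at [0.246, -0.574, 0.242] pointing down, gripper open.
Joint ranges: [-3.01, 3.01], [-1.01, 2.22], [0.06, 2.58], [-1.02, 4.17], [0.09, 2.62], [-3.14, 3.14]. Speed limits (rad/s): [2.57, 2.57, 3.14, 3.14, 3.14, 3.14].

## Interface

Orientations are given as a rotation vector (axis times angle).
In Python, from station import ctrl gives the robot as it stands.
- The arm moves only by the shell command python3 -m crank 'ROWS' [OPENING] [FORCE]. ROWS is JSON, a list of rows, each an object of numbers: "x", "y", "z": the shift along the tool's x, y, z as a fraction of full scale; "roll": the turn about the tool's z as a fraction of full scale. In form: [{"x": .., "y": .., "z": .., "roll": ..}, ...]. A call has 1 to 10 rows; each row shifts and turns the commanded pose from where the row before left it, along the tool's axes as they then stand; what a row does not reach is not made up. Full scale, the value 1, is 0.06 m for a shift and 0.12 rad for a turn. A row lasts 1/8 s, in which the tool goes at most 62.5 mm and 10.7 degrees, less where a joint would pass 70% of its speed; a pose out of reach is approached as far as the arm can. A call with a number of a shift or a turn outside -1 to 1 is refused whole. A call with a gripper value outside its range is refused whole. OPENING is the closure, from 0 (fully open) to 1 (shut), set as the call begins (- or left out, the last holds). The fingers move at their own pace and stop on an object; FORCE is the grip in N (left out, the last holds). Time passes only in rows, so rows that do not move let the fingers close. It gives the time, the measured TCP pose, the force and the opening at its end, in the units of the state.
- ctrl.get_obs(): the state, without advancing time (a new reading comes with each control period).
- ctrl.get_image(name): name is "scene" or "top"; returns a dict with "img" (480x640x3 uint8, red, green, blue), "K" (3x3 intrinsics, pixels), "rvec" (rotation vector, rad) and "tvec" (3), from world to camera coordinates, as OpenCV has them. Camera axes: x right, y down, z forward; pixel columns grow to the right and rows downward; lengths in m; the calibration is good to about 2 mm. A picture is of the moment at which its call begins. There is no depth.
- ctrl.finish_job(): hands the job in, once; it reports no verdict.
The state is a dict: "t": time; "q": joint angles; "dq": joint speeds; "effort": joint torques, N m; "tool_pos": TCP position; "tool_rot": TCP orientation; "contact_force": force on the tool from outside, world axes, zero at the start; "wrist_torque": the same for the moment, N m; "opening": finger opening in m.
Only numpy, scipy, OpenCV 4.12 (cv2) and the standard library are available. Lean on these libraries where they do the work, as an engineer would, in place of code of your own. Each camera call takes 0.05 s, during which the arm holds its last target.

## Task

Turn the clamp knob on the tray holder clockwise until it clicks over and its finger stands clear of the trays. Then take the top tray by its corner lug, lift that corner first so that the tray peels off while its far corner still rests on the stack, and lift it away without dragging up the trays beneath. Finish holding the tray still and roughly level in the air, centred above the code reader's window about a hand's breadth over it, touching nothing but the gripper; leave the other things on the bench where they are.

Things in the scene. Friction and masses are not known exactly. Their poses are not given: they have to be found in the camera images.
- holder: Fixed aluminium base plate (190 x 150 x 8 mm, plus a tongue to +y) with low steel fences (26 mm above the bench) around the tray stack; stands left or right on the bench, turned up to 20 degrees from the world axes. Origin on the bench under the centre of the stack, x along the trays' long side. A 34 mm column at (0, +110) mm carries the clamp.
- clamp (a joint): Clamp knob, vertical axis. 0 = clamped: its steel finger (16 mm wide, 64 mm from axis to end) points to the holder's -y, 2 mm over the top tray's long +y wall. Grows clockwise seen from above to a stop at 1.4 rad, where the finger points to -x, clear of the trays. A spring detent resists with up to 0.15 N m, is passed at 0.7 rad and then snaps on to the stop; short of 0.7 it springs back.
- clamp_grip (a point): On the knob's axis at grip height, 116 mm above the bench: in an upright black bar grip 13 mm thick and 50 mm long, from 96 to 130 mm above the bench, standing on the steel finger. The point's x axis is across the bar (the way to grip it), its y axis along the bar, -y towards the finger's end; it turns with the knob.
- tray: Top tray, grey, open, 150 (x) x 110 (y) x 26 mm tall, walls 9, floor 4 mm, 0.15 kg. Origin at the centre of its floor's underside, 60 mm above the bench at the start. A foot 126 x 86 mm reaches 16 mm down into the tray below (3 mm play), held by four sprung nubs near the corners, under 2 N each: pulled straight up, the stack comes along; tilted up about the far corner they let go in turn.
- tray_lug (a point): Middle of the graspable part of the corner lug, an upright tab at (-56, -36, +44) mm in the tray's frame. The tab is 10 mm thick, 30 mm long on the diagonal through the tray's centre, and stands 32 mm above the rim (18 mm below this point to 14 mm above it). Axes are the tray's: the tab's length runs along (-56, -36), its thickness along (-36, 56).
- tray_far (a point): Outer corner of the tray's underside diagonally opposite the lug, at (+75, +55, 0) mm in the tray's frame.
- stack: The trays beneath: two nested grey trays in one piece, 150 x 110 x 52 mm, about 0.5 kg, loose in the holder's fences. Origin at the centre of its underside, 8 mm above the bench; z up, axes as the tray's. The top tray sits on its rim, 52 mm above its origin. It must stay where it is.
- reader: Fixed white code reader, a low box 130 x 120 x 45 mm with a black window in its top. Origin on the bench under its centre.
- reader_window (a point): Centre of the reader's window, which looks straight up, 48 mm above the bench. The tray's origin is to be held over it.
- can_a: Bystander: standing aluminium capacitor can, 44 mm diameter, 65 mm tall, behind the holder. Origin at its foot.
- can_b: Bystander: standing aluminium capacitor can, 40 mm diameter, 55 mm tall, behind the reader. Origin at its foot.
- can_c: Bystander: standing aluminium capacitor can, 44 mm diameter, 65 mm tall. Origin at its foot.
- bracket: Bystander: small U bracket of sheet steel, 90 x 40 x 33 mm, beside the reader. Origin under its centre.
- tape: Bystander: roll of black tape lying flat, 90 mm diameter, 19 mm tall, beside the holder. Origin under its centre.
- driver: Bystander: screwdriver about 140 mm long lying on the bench beside the reader.
Not all that is in view belongs to the job. Leave any purple or turquoise look-alike of the tray alone. What is shaped like the reader but orange is not meant.

How it is judged:
By the outcome, as a careful person would: the job done as asked, in the order asked, and still so for the second after the job is handed in, while the arm keeps its last pose, push and grip.
It also fails if it takes over 61 s, if anything falls off the work surface, if the arm or the gripper's body presses on something with over 40 N, if the wrist force passes 120 N, or if a joint passes its speed limit or range.

## Working session

There is one attempt and no reset: what is moved stays moved. The work goes in short steps, Python scripts to look and compute and a shell command to move; the robot and the scene stay as the last step left them, time stands still between calls to the robot, and variables do not carry over. Pictures are saved under pics/ and viewed, and the job is handed in when it is done.

```bash
ls; mkdir -p pics
python3 - <<'E'
from station import ctrl
import cv2
print(ctrl.get_obs())
for n in ("scene","top"):
    d=ctrl.get_image(n); cv2.imwrite(f"pics/{n}0.png",d["img"][:,:,::-1]); print(n,d["K"],d["rvec"],d["tvec"])
E
```

```text
pics
{'t': 0.0, 'q': array([-1.28500245e+00,  5.33649127e-02,  1.61431925e+00, -1.28253389e-05,
        1.47599785e+00, -1.19019619e-01]), 'dq': array([ 0.00023147,  0.00123952,  0.00137306,  0.00059842, -0.0003543 ,
        0.00131876]), 'effort': array([ 9.18572441e-04, -3.93681765e+01, -3.70175278e+01,  1.36813441e-07,
        7.16357521e-03,  3.40142698e-06]), 'tool_pos': array([ 0.24596705, -0.57390057,  0.24104293]), 'tool_rot': array([-3.07541995e+00, -6.31130144e-01,  2.93144763e-04]), 'contact_force': array([ 0.70532779, -0.28136767, -0.14142194]), 'wrist_torque': array([ 0.0030444 , -0.02495361,  0.00602235]), 'opening': 0.08556532351803287}
scene [[492.46549314   0.         322.90938904]
 [  0.         492.46549314 240.14530304]
 [  0.           0.           1.        ]] [ 0.76343686  2.75098277 -0.89844029] [ 0.45201232 -0.13477182  1.33821452]
top [[548.41425151   0.         317.65506893]
 [  0.         548.41425151 235.30293213]
 [  0.           0.           1.        ]] [ 2.18704733 -2.19417606  0.04149854] [-0.00286128  0.5008961   1.27020928]
```

View pics/scene0.png

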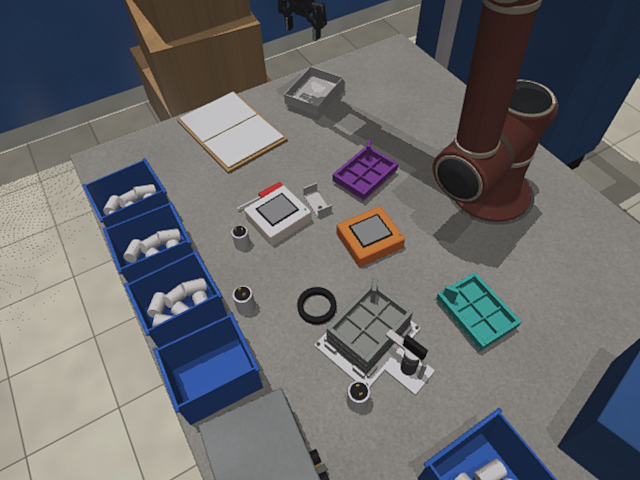

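View pics/top0.png

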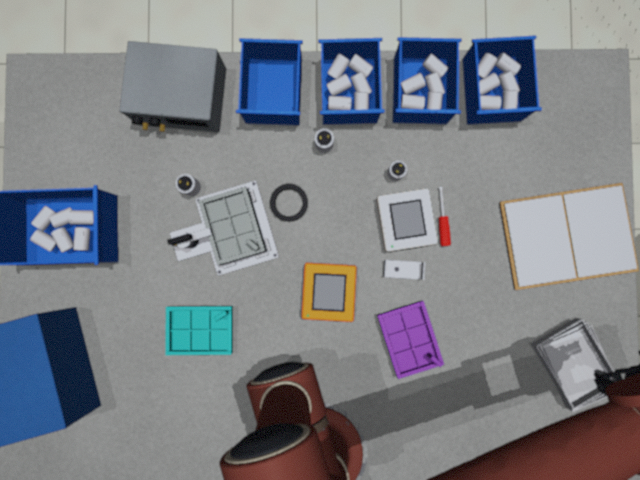

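The pictures show the holder with the grey tray on the left, at about top (236,228). The clamp is at (185,240) and the lug at (252,245). The white reader is at top (408,219). I'll zoom in to measure.

```bash
cat > h.py <<'E'
import numpy as np, cv2
from station import ctrl
def cam(n):
    d=ctrl.get_image(n); R=cv2.Rodrigues(np.array(d["rvec"],float))[0]; d["R"]=R; d["t"]=np.array(d["tvec"],float).ravel(); return d
def ray(d,u,v):
    r=d["R"].T@np.linalg.inv(d["K"])@np.array([u,v,1.]); return -d["R"].T@d["t"], r/np.linalg.norm(r)
def onz(d,u,v,z):
    c,r=ray(d,u,v); return c+r*(z-c[2])/r[2]
def proj(d,P):
    p=d["K"]@(d["R"]@np.asarray(P,float)+d["t"]); return p[:2]/p[2]
def crop(d,name,x0,y0,w,h,s):
    cv2.imwrite(name,cv2.resize(d["img"][y0:y0+h,x0:x0+w,::-1],None,fx=s,fy=s,interpolation=cv2.INTER_CUBIC))
E
python3 - <<'E'
from h import *
d=cam("top"); crop(d,"pics/t1.png",155,165,133,120,5) if 0 else crop(d,"pics/t1.png",155,170,130,110,6); crop(d,"pics/t1r.png",360,170,120,120,5)
d=cam("scene"); crop(d,"pics/s1.png",305,270,140,120,5)
E
```

```text
(no output)
```

View pics/t1.png

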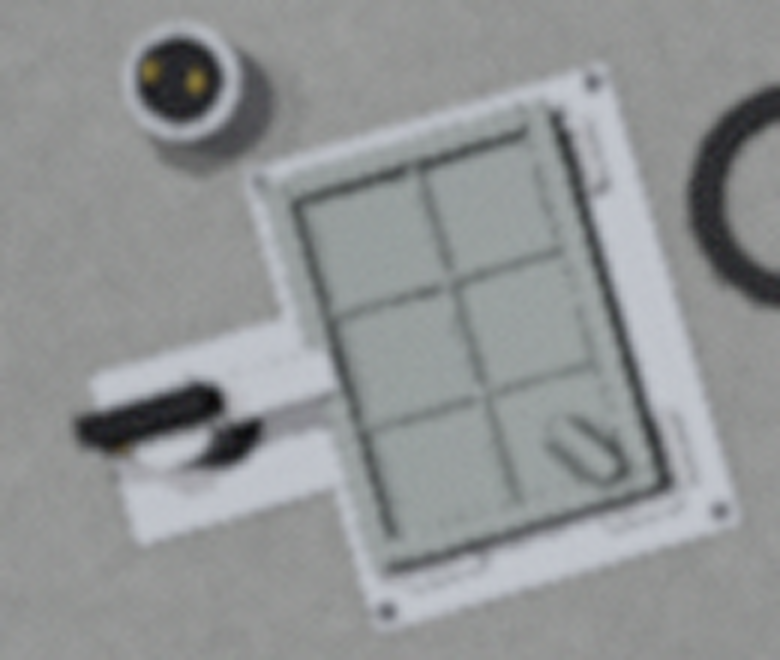

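View pics/t1r.png

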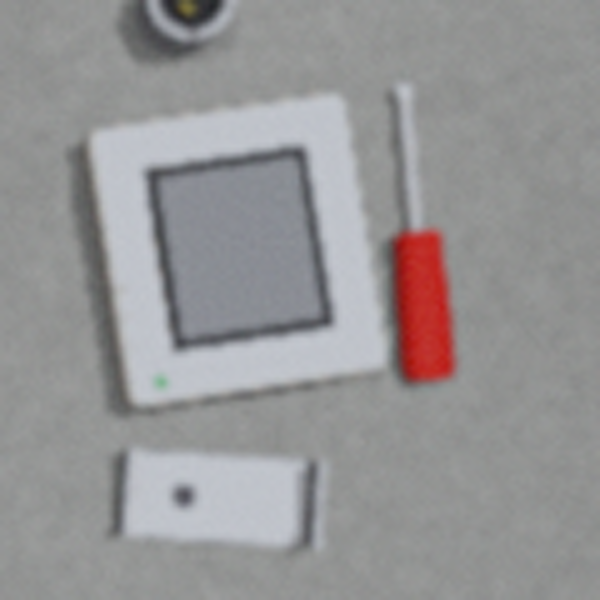

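View pics/s1.png

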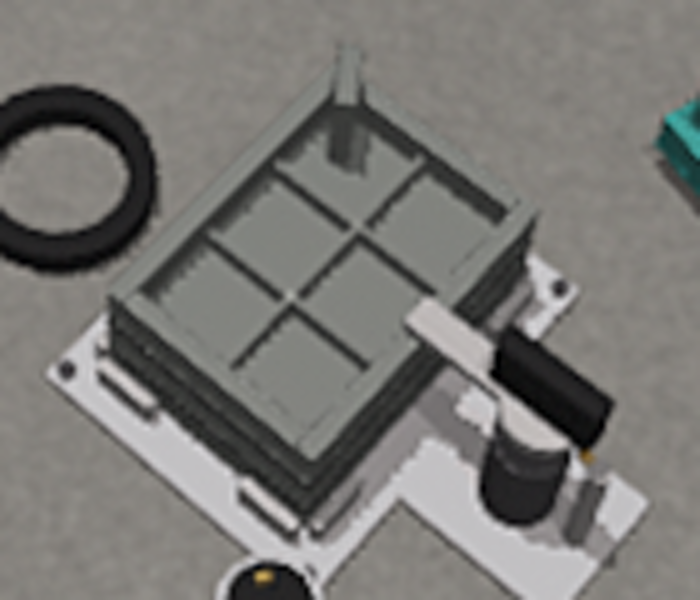

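Run:
```python
from h import *
d=cam("top"); s=cam("scene")
f=lambda p:(p[0]/6+155-.4,p[1]/6+170-.4)
P=[onz(d,*f(p),.008)[:2] for p in [(592,82),(262,180),(388,610),(720,512)]]
P=np.array(P);o=P.mean(0);print(P,o)
ex=(P[0]+P[1]-P[2]-P[3]);print("yaw",np.degrees(np.arctan2(ex[1],ex[0])), [np.linalg.norm(P[i]-P[i-1]) for i in range(4)])
Q=np.array([onz(d,*f(p),.086)[:2] for p in [(555,105),(275,190),(388,572),(672,487)]]);print(Q,Q.mean(0),[np.linalg.norm(Q[i]-Q[i-1]) for i in range(4)])
ex2=(Q[0]+Q[1]-Q[2]-Q[3]);y2=np.arctan2(ex2[1],ex2[0]);print("yaw",np.degrees(y2))
yaw=np.arctan2(ex[1],ex[0]);R=np.array([[np.cos(yaw),-np.sin(yaw)],[np.sin(yaw),np.cos(yaw)]])
L=o+R@[-.056,-.036];K=o+R@[0,.11];F=o+R@[.075,.055]
print("lug",L,"knob",K,"far",F)
for n,X in [("lugtop",[*L,.118]),("knobtop",[*K,.130]),("origin86",[*o,.086]),("far",[*F,.086])]:
    a=proj(d,X);b=proj(s,X);print(n,(a+.4-[155,170])*6,(b+.4-[305,270])*5)
g=lambda p:(p[0]/5+360-.4,p[1]/5+170-.4)
W=np.array([onz(d,*g(p),.048)[:2] for p in [(150,170),(303,148),(332,325),(178,350)]]);print("win",W.mean(0));
W2=np.array([onz(d,*g(p),.045)[:2] for p in [(90,130),(342,95),(388,370),(135,408)]]);print("box",W2.mean(0),W2)
```

```text
[[0.62465772 0.14723603]
 [0.58648011 0.27713853]
 [0.41751405 0.22645768]
 [0.45537491 0.0966576 ]] [0.52100669 0.18687246]
yaw 16.665768264742656 [np.float64(0.1766772442520997), np.float64(0.1353964110593973), np.float64(0.1764031707437821), np.float64(0.13520911307495886)]
[[0.60480154 0.15079452]
 [0.57369556 0.25429983]
 [0.43264043 0.2116221 ]
 [0.46351078 0.10727168]] [0.51866208 0.18099703] [np.float64(0.14784220168146261), np.float64(0.10807835865764429), np.float64(0.1473700744121646), np.float64(0.10882090134485342)]
yaw 16.977499469176443
lug [0.47768341 0.13632454] knob [0.48945999 0.2922518 ] far [0.57708289 0.26107125]
lugtop [581.61491985 445.7428882 ] [351.11125219  71.04157909]
knobtop [138.62774134 412.91224503] [557.79319436 368.78270942]
origin86 [456.45345281 331.61257781] [328.01430905 247.00571946]
far [256.79271806 180.95117193] [315.02885218 459.53977406]
win [ 0.53498574 -0.20976598]
box [ 0.53417722 -0.20927938] [[ 0.58959205 -0.14209111]
 [ 0.60514696 -0.25717007]
 [ 0.47943141 -0.27639984]
 [ 0.46253847 -0.16145651]]
```

```bash
python3 - <<'E'
from h import *
d=cam("top"); a=cv2.resize(d["img"][228:262,160:202,::-1],None,fx=14,fy=14,interpolation=cv2.INTER_CUBIC); crop(d,"pics/t2.png",235,228,40,34,14)
cv2.imwrite("pics/t3.png",a)
d=cam("scene"); crop(d,"pics/s2.png",355,270,40,40,14); crop(d,"pics/s3.png",380,320,55,50,12)
E
cd pics; python3 -c "
import cv2,numpy as np
A=[cv2.imread(f'{n}.png') for n in ('t2','t3','s2','s3')]
A=[cv2.resize(a,(400,int(a.shape[0]*400/a.shape[1]))) for a in A]
A=[cv2.copyMakeBorder(a,0,400-a.shape[0],0,0,0) if a.shape[0]<400 else a[:400] for a in A]
cv2.imwrite('m1.png',cv2.resize(np.vstack([np.hstack(A[:2]),np.hstack(A[2:])]),(600,600)))"
```

```text
(no output)
```

View pics/t2.png

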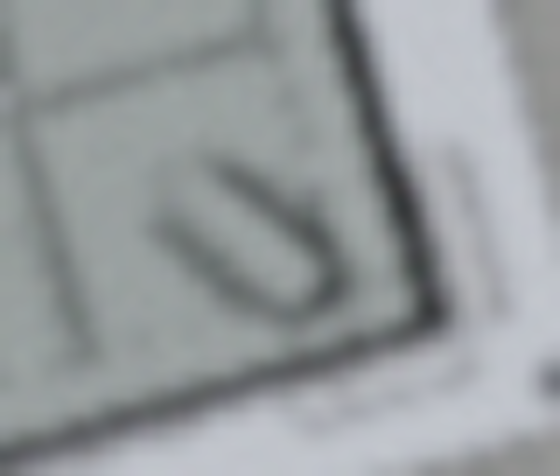

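View pics/s2.png

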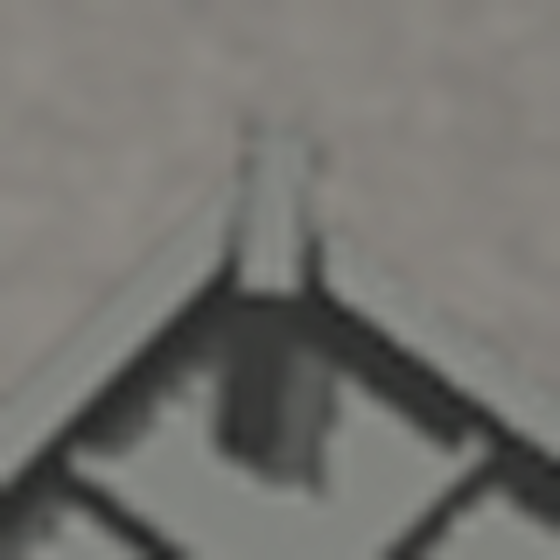

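View pics/t3.png

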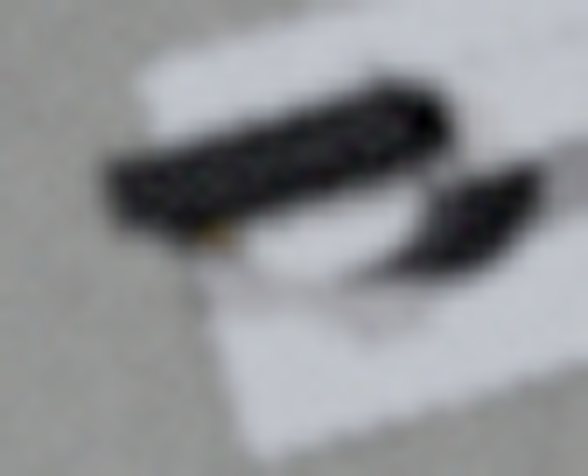

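View pics/s3.png

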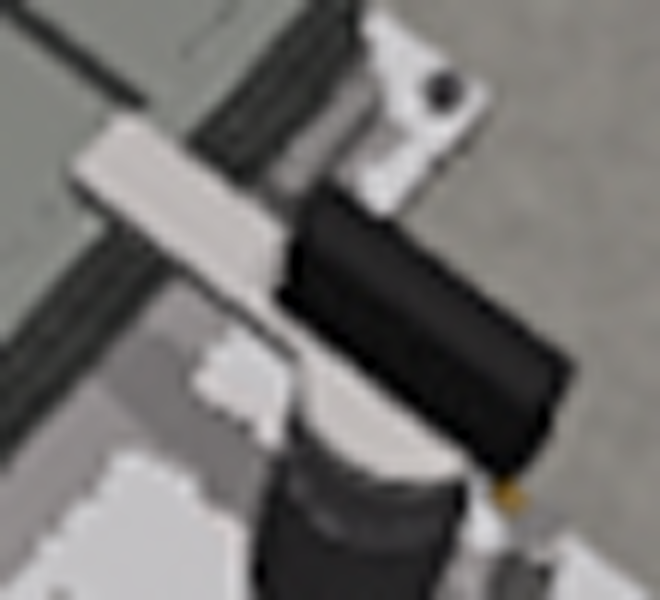

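Run:
```python
from h import *
d=cam("top"); s=cam("scene")
print("cams",-d["R"].T@d["t"],-s["R"].T@s["t"])
yaw=np.radians(16.8);R=np.array([[np.cos(yaw),-np.sin(yaw)],[np.sin(yaw),np.cos(yaw)]]);o=np.array([.521,.1869])
for z in (.13,.096):
  for x,y in [(-6.5,-25),(6.5,-25),(6.5,25),(-6.5,25)]:
    X=[*(o+R@[x/1e3,.11+y/1e3]),z]
    print(z,x,y,((proj(d,X)+.5-[160,228])*14).round(),((proj(s,X)+.5-[380,320])*12).round())
X=[*(o+R@[0,.11-.064]),.092];print("fingertip top",((proj(d,X)+.5-[160,228])*14).round(),((proj(s,X)+.5-[380,320])*12).round())
# triangulate lug top mid
def tri(ut,us):
    c1,r1=ray(d,*ut);c2,r2=ray(s,*us)
    A=np.stack([r1,-r2],1);k=np.linalg.lstsq(A,c2-c1,rcond=None)[0];p,q=c1+r1*k[0],c2+r2*k[1];return (p+q)/2,np.linalg.norm(p-q)
print(tri((252.4,244.6),(374.3,284.1)))
print(onz(d,252.4,244.6,.118),onz(s,374.3,284.1,.118))
```

```text
cams [ 0.43730735 -0.01937705  1.29333813] [0.8313161  0.54614941 1.01189478]
0.13 -6.5 -25 [424. 147.] [339. 161.]
0.13 6.5 -25 [400.  66.] [290. 216.]
0.13 6.5 25 [ 86. 162.] [546. 413.]
0.13 -6.5 25 [110. 243.] [594. 356.]
0.096 -6.5 -25 [478. 157.] [314. 250.]
0.096 6.5 -25 [454.  78.] [266. 304.]
0.096 6.5 25 [149. 171.] [514. 497.]
0.096 -6.5 25 [172. 250.] [561. 441.]
fingertip top [710.  46.] [102. 142.]
(array([0.47678836, 0.13467567, 0.11361347]), np.float64(0.001215277615309072))
[0.47615301 0.13446166 0.118     ] [0.4790205  0.13634444 0.118     ]
```

```bash
cat > go.py <<'E'
import sys; from h import *
from scipy.spatial.transform import Rotation as Ro
def go(p,yaw=None):
    o=ctrl.get_obs(); R=Ro.from_rotvec(o["tool_rot"]).as_matrix()
    dl=R.T@(np.array(p)-o["tool_pos"]); y=np.degrees(np.arctan2(R[1,1],R[0,1]))
    print("t",round(o["t"],2),"pos",o["tool_pos"].round(4),"yawY",y.round(2),"F",o["contact_force"].round(1),"op",round(o["opening"],4),"q6",o["q"][5].round(2),"tilt",np.degrees(np.arccos(-R[2,2])).round(2))
    print("delta mm tool",(dl*1e3).round(1),"units",(dl/.06).round(3))
    if yaw is not None:
        r=(y-yaw+90)%180-90; print("roll rad",np.radians(r).round(4),"units",(np.radians(r)/.12).round(3), "or ±", (np.pi/.12))
a=list(map(float,sys.argv[1:])); go(a[:3],a[3] if len(a)>3 else None)
E
python3 go.py .489 .2915 .2 16.8
```

```text
t 0.5 pos [ 0.2462 -0.5745  0.2423] yawY -66.81 F [-0.2  0.7  0.5] op 0.0855 q6 -0.12 tilt 0.0
delta mm tool [ 564.3 -700.3   42.3] units [  9.404 -11.672   0.706]
roll rad -1.4592 units -12.16 or ± 26.179938779914945
```

```bash
python3 -m crank '[{"x":0.495,"y":-0.614},{"x":0.495,"y":-0.614},{"x":0.495,"y":-0.614},{"x":0.495,"y":-0.614},{"x":0.495,"y":-0.614},{"x":0.495,"y":-0.614},{"x":0.495,"y":-0.614},{"x":0.495,"y":-0.614},{"x":0.495,"y":-0.614},{"x":0.495,"y":-0.614}]' 0 40
python3 -m crank '[{"x":0.495,"y":-0.614},{"x":0.495,"y":-0.614},{"x":0.495,"y":-0.614},{"x":0.495,"y":-0.614},{"x":0.495,"y":-0.614},{"x":0.495,"y":-0.614},{"x":0.495,"y":-0.614},{"x":0.495,"y":-0.614},{"x":0.495,"y":-0.614},{"roll":-1}]'
python3 -m crank '[{"roll":-1},{"roll":-1},{"roll":-1},{"roll":-1},{"roll":-1},{"roll":-1},{"roll":-1},{"roll":-1},{"roll":-1},{"roll":-1}]'
python3 -m crank '[{"roll":-1},{"roll":-0.16},{}]'
python3 go.py .489 .2915 .112 16.8
```

```text
t 0.5 pos [ 0.2462 -0.5745  0.2423] yawY -66.81 F [-0.2  0.7  0.5] op 0.0855 q6 -0.12 tilt 0.0
delta mm tool [ 564.3 -700.3  130.3] units [  9.404 -11.672   2.172]
roll rad -1.4592 units -12.16 or ± 26.179938779914945validation failed for argument at $[0]...
validation failed for argument at $[0]...
validation failed for argument at $[0]...
validation failed for argument at $[0]...
```

```bash
python3 -m crank '[{"x":0.495,"y":-0.614,"z":0,"roll":0},{"x":0.495,"y":-0.614,"z":0,"roll":0},{"x":0.495,"y":-0.614,"z":0,"roll":0},{"x":0.495,"y":-0.614,"z":0,"roll":0},{"x":0.495,"y":-0.614,"z":0,"roll":0}]' 0 40 && python3 go.py .489 .2915 .112 16.8
```

```text
t: 1.12
tool_pos: [0.3103, -0.3452, 0.2425]
tool_rot: [3.077, 0.631, 0.001]
contact_force: [0.2, -0.5, -0.2]
opening: 0.0853
t 1.12 pos [ 0.3103 -0.3452  0.2425] yawY -66.83 F [ 0.2 -0.5 -0.2] op 0.0853 q6 0.17 tilt 0.04
delta mm tool [ 414.7 -515.1  130.4] units [ 6.912 -8.586  2.173]
roll rad -1.4596 units -12.163 or ± 26.179938779914945
```

```bash
python3 -m crank '[{"x":0.494,"y":-0.613,"z":0,"roll":0},{"x":0.494,"y":-0.613,"z":0,"roll":0},{"x":0.494,"y":-0.613,"z":0,"roll":0},{"x":0.494,"y":-0.613,"z":0,"roll":0},{"x":0.494,"y":-0.613,"z":0,"roll":0},{"x":0.494,"y":-0.613,"z":0,"roll":0},{"x":0.494,"y":-0.613,"z":0,"roll":0},{"x":0.494,"y":-0.613,"z":0,"roll":0},{"x":0.494,"y":-0.613,"z":0,"roll":0},{"x":0.494,"y":-0.613,"z":0,"roll":0}]' &&
python3 -m crank '[{"x":0.494,"y":-0.613,"z":0,"roll":0},{"x":0.494,"y":-0.613,"z":0,"roll":0},{"x":0.494,"y":-0.613,"z":0,"roll":0},{"x":0.494,"y":-0.613,"z":0,"roll":0},{"x":0,"y":0,"z":0,"roll":-1},{"x":0,"y":0,"z":0,"roll":-1},{"x":0,"y":0,"z":0,"roll":-1},{"x":0,"y":0,"z":0,"roll":-1},{"x":0,"y":0,"z":0,"roll":-1},{"x":0,"y":0,"z":0,"roll":-1}]' &&
python3 -m crank '[{"x":0,"y":0,"z":0,"roll":-1},{"x":0,"y":0,"z":0,"roll":-1},{"x":0,"y":0,"z":0,"roll":-1},{"x":0,"y":0,"z":0,"roll":-1},{"x":0,"y":0,"z":0,"roll":-1},{"x":0,"y":0,"z":0,"roll":-1},{"x":0,"y":0,"z":0,"roll":-0.16},{"x":0,"y":0,"z":0,"roll":0}]' ; python3 go.py .489 .2915 .112 16.8
```

```text
t: 2.38
tool_pos: [0.438, 0.1098, 0.2427]
tool_rot: [3.077, 0.632, 0.002]
contact_force: [0.3, 0.4, -0.1]
opening: 0.0853
t: 3.62
tool_pos: [0.4887, 0.2901, 0.2424]
tool_rot: [2.654, 1.68, 0.0]
contact_force: [-0.4, -0.1, -0.4]
opening: 0.0853
t: 4.62
tool_pos: [0.4887, 0.2901, 0.2424]
tool_rot: [1.875, 2.521, 0.0]
contact_force: [-0.1, 0.6, -0.2]
opening: 0.0854
t 4.62 pos [0.4887 0.2901 0.2424] yawY 16.72 F [-0.1  0.6 -0.2] op 0.0854 q6 0.11 tilt 0.01
delta mm tool [  1.3   0.7 130.4] units [0.022 0.011 2.173]
roll rad -0.0014 units -0.012 or ± 26.179938779914945
```

```bash
python3 -m crank '[{"x":0.022,"y":0.011,"z":0.5,"roll":0},{"x":0,"y":0,"z":0.5,"roll":0},{"x":0,"y":0,"z":0.5,"roll":0},{"x":0,"y":0,"z":0,"roll":0}]'
python3 - <<'E'
from h import *
s=cam("scene"); crop(s,"pics/s4.png",350,260,120,120,5)
d=cam("top"); crop(d,"pics/t4.png",140,200,100,80,6)
E
```

```text
t: 5.12
tool_pos: [0.4871, 0.2907, 0.1493]
tool_rot: [-1.872, -2.519, 0.008]
contact_force: [-0.2, -0.2, -0.3]
opening: 0.0856
```

View pics/s4.png

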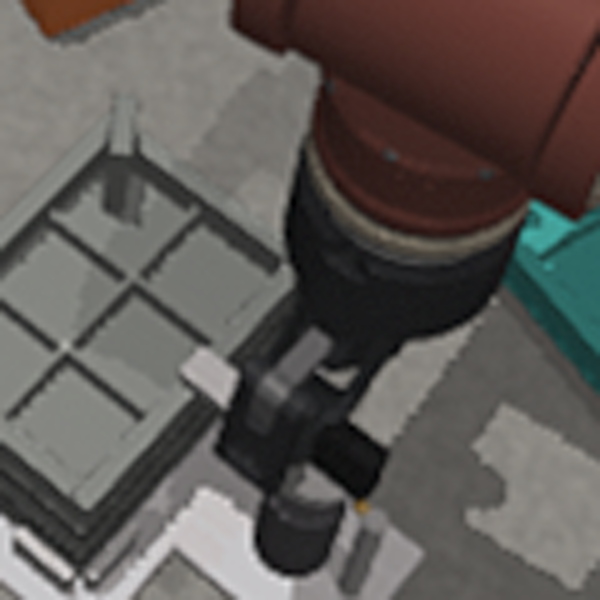

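View pics/t4.png

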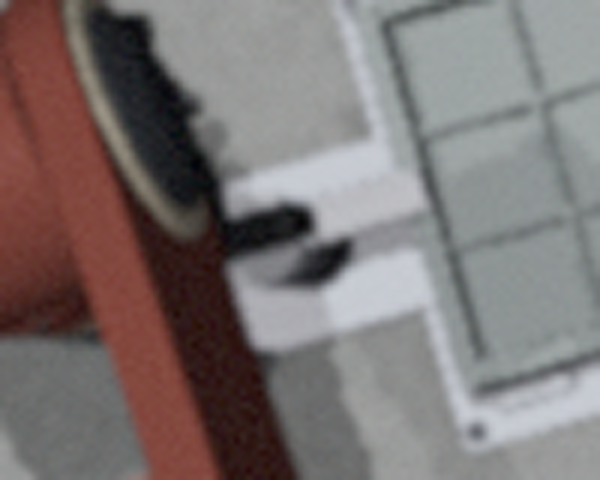

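The scene view shows the finger in front at the far side of the bar, (290,400) in the crop, and the black bar running back between the jaws. I'm going down to grip it.

```bash
python3 -m crank '[{"x":0,"y":0,"z":0.32,"roll":0},{"x":0,"y":0,"z":0.3,"roll":0},{"x":0,"y":0,"z":0,"roll":0}]'; python3 go.py .489 .2915 .112 16.8
```

```text
t: 5.6
tool_pos: [0.4874, 0.2908, 0.1124]
tool_rot: [-1.872, -2.52, 0.006]
contact_force: [0.1, -0.3, -0.4]
opening: 0.0854
t 5.6 pos [0.4874 0.2908 0.1124] yawY 16.79 F [ 0.1 -0.3 -0.4] op 0.0854 q6 0.11 tilt 0.27
delta mm tool [0.2 1.8 0.4] units [0.003 0.029 0.006]
roll rad -0.0001 units -0.001 or ± 26.179938779914945
```

```bash
python3 -m crank '[{"x":0,"y":0.03,"z":0,"roll":0},{"x":0,"y":0,"z":0,"roll":0},{"x":0,"y":0,"z":0,"roll":0},{"x":0,"y":0,"z":0,"roll":0},{"x":0,"y":0,"z":0,"roll":0},{"x":0,"y":0,"z":0,"roll":0}]' 1 50; python3 go.py .489 .2915 .112 16.8
```

```text
t: 6.35
tool_pos: [0.4914, 0.2923, 0.1157]
tool_rot: [1.873, 2.521, 0.003]
contact_force: [3.0, 1.0, 0.7]
opening: 0.012
t 6.35 pos [0.4914 0.2923 0.1157] yawY 16.79 F [3.  1.  0.7] op 0.012 q6 0.11 tilt 0.12
delta mm tool [-0.1 -2.6  3.7] units [-0.001 -0.043  0.062]
roll rad -0.0002 units -0.001 or ± 26.179938779914945
```

```bash
python3 -m crank '[{"x":0,"y":0,"z":0,"roll":0.6},{"x":0,"y":0,"z":0,"roll":0.8},{"x":0,"y":0,"z":0,"roll":0.8},{"x":0,"y":0,"z":0,"roll":0.8}]'; python3 go.py .489 .2915 .112 16.8
```

```text
t: 6.85
tool_pos: [0.4915, 0.2923, 0.1157]
tool_rot: [2.296, 2.142, 0.003]
contact_force: [3.9, 0.6, 1.5]
opening: 0.0122
t 6.85 pos [0.4915 0.2923 0.1157] yawY -3.97 F [3.9 0.6 1.5] op 0.0122 q6 0.48 tilt 0.13
delta mm tool [-0.9 -2.5  3.7] units [-0.016 -0.042  0.062]
roll rad -0.3625 units -3.021 or ± 26.179938779914945
```

```bash
python3 -m crank '[{"x":0,"y":0,"z":0,"roll":0.8},{"x":0,"y":0,"z":0,"roll":0.8},{"x":0,"y":0,"z":0,"roll":0.8},{"x":0,"y":0,"z":0,"roll":0.8},{"x":0,"y":0,"z":0,"roll":0.8},{"x":0,"y":0,"z":0,"roll":0.8},{"x":0,"y":0,"z":0,"roll":0.8},{"x":0,"y":0,"z":0,"roll":0.8}]'; python3 -m crank '[{"x":0,"y":0,"z":0,"roll":0.8},{"x":0,"y":0,"z":0,"roll":0.8},{"x":0,"y":0,"z":0,"roll":0.6},{"x":0,"y":0,"z":0,"roll":0}]';python3 go.py .489 .2915 .112 16.8
```

```text
t: 7.85
tool_pos: [0.4918, 0.2922, 0.1157]
tool_rot: [2.933, 1.125, 0.004]
contact_force: [4.5, 0.7, -0.2]
opening: 0.0123
t: 8.35
tool_pos: [0.4917, 0.2922, 0.1157]
tool_rot: [-3.054, -0.736, -0.004]
contact_force: [5.4, 1.1, -0.3]
opening: 0.0121
t 8.35 pos [0.4917 0.2922 0.1157] yawY -62.92 F [ 5.4  1.1 -0.3] op 0.0121 q6 1.5 tilt 0.16
delta mm tool [-2.8 -0.6  3.7] units [-0.046 -0.01   0.062]
roll rad -1.3914 units -11.595 or ± 26.179938779914945
```

Now I'll open the jaws, rise and check the finger.

```bash
python3 -m crank '[{"x":0,"y":0,"z":0,"roll":0},{"x":0,"y":0,"z":0,"roll":0},{"x":0,"y":0,"z":0,"roll":0},{"x":0,"y":0,"z":0,"roll":0},{"x":0,"y":0,"z":-0.5,"roll":0},{"x":0,"y":0,"z":-0.7,"roll":0},{"x":0,"y":0,"z":-0.7,"roll":0},{"x":0,"y":0,"z":0,"roll":0}]' 0 40
python3 - <<'E'
from h import *
s=cam("scene"); crop(s,"pics/s5.png",305,260,140,120,5)
d=cam("top"); crop(d,"pics/t5.png",140,170,140,110,5)
E
```

```text
t: 9.35
tool_pos: [0.4928, 0.293, 0.2343]
tool_rot: [-3.053, -0.735, -0.014]
contact_force: [0.2, 0.1, -0.0]
opening: 0.0859
```

View pics/s5.png

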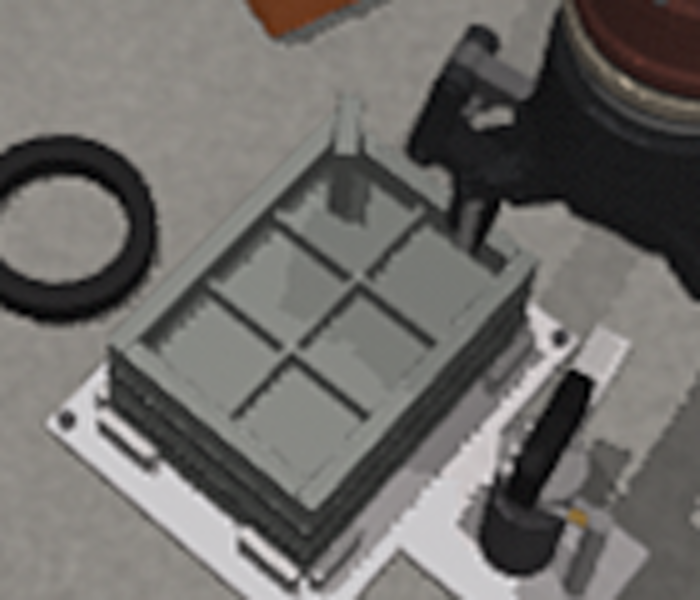

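View pics/t5.png

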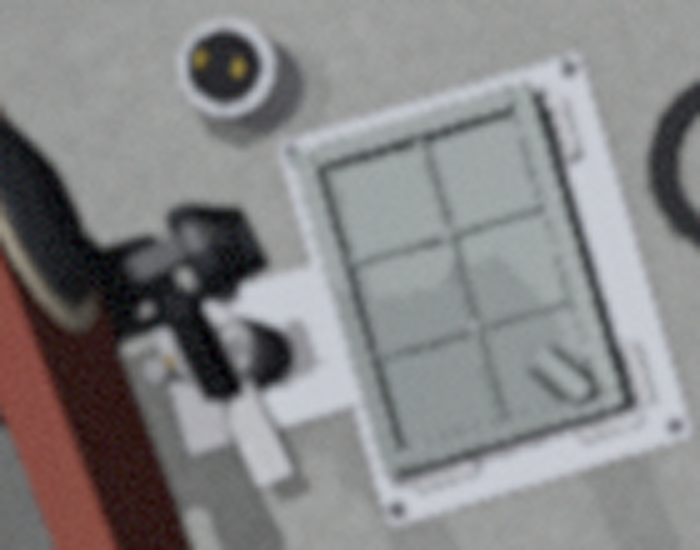

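The clamp has clicked over: the finger now points to -x, at (265,445) in the top crop, clear of the trays. Next is the lug.

```bash
python3 -m crank '[{"x":0,"y":0,"z":0,"roll":0}]'; python3 go.py .4782 .1357 .16 -40.5
```

```text
t: 9.57
tool_pos: [0.4898, 0.2916, 0.2271]
tool_rot: [3.054, 0.735, -0.005]
contact_force: [-0.4, 1.3, -0.0]
opening: 0.0857
t 9.57 pos [0.4898 0.2916 0.2271] yawY -62.95 F [-0.4  1.3 -0. ] op 0.0857 q6 1.51 tilt 0.19
delta mm tool [-81.  133.6  67.3] units [-1.35   2.227  1.122]
roll rad -0.3919 units -3.266 or ± 26.179938779914945
```

```bash
python3 -m crank '[{"x":-0.27,"y":0.445,"z":0,"roll":0},{"x":-0.27,"y":0.445,"z":0,"roll":0},{"x":-0.27,"y":0.445,"z":0,"roll":0},{"x":-0.27,"y":0.445,"z":0,"roll":0},{"x":-0.27,"y":0.447,"z":0,"roll":0},{"x":0,"y":0,"z":0,"roll":-0.8},{"x":0,"y":0,"z":0,"roll":-0.8},{"x":0,"y":0,"z":0,"roll":-0.8},{"x":0,"y":0,"z":0,"roll":-0.86},{"x":0,"y":0,"z":0,"roll":0}]'; python3 go.py .4782 .1357 .15 -40.5
```

```text
t: 10.82
tool_pos: [0.4786, 0.1361, 0.2275]
tool_rot: [-2.853, -1.312, 0.004]
contact_force: [0.4, 0.3, 0.3]
opening: 0.0851
t 10.82 pos [0.4786 0.1361 0.2275] yawY -40.61 F [0.4 0.3 0.3] op 0.0851 q6 0.84 tilt 0.16
delta mm tool [-0.4  0.1 77.5] units [-0.006  0.002  1.291]
roll rad -0.0019 units -0.016 or ± 26.179938779914945
```

```bash
python3 -m crank '[{"x":0,"y":0,"z":0.43,"roll":0},{"x":0,"y":0,"z":0.43,"roll":0},{"x":0,"y":0,"z":0.43,"roll":0},{"x":0,"y":0,"z":0,"roll":0},{"x":0,"y":0,"z":0,"roll":0}]'
python3 - <<'E'
from h import *
s=cam("scene"); crop(s,"pics/s6.png",305,230,140,120,5)
d=cam("top"); crop(d,"pics/t6.png",180,170,140,110,5)
E
python3 go.py .4782 .1357 .102 -40.5
```

```text
t: 11.45
tool_pos: [0.4796, 0.1362, 0.1523]
tool_rot: [2.854, 1.313, 0.001]
contact_force: [0.3, -0.2, 0.0]
opening: 0.0853
t 11.55 pos [0.4802 0.1363 0.1532] yawY -40.57 F [ 0.3 -0.4 -0.1] op 0.0855 q6 0.84 tilt 0.14
delta mm tool [-1.9 -1.2 51.2] units [-0.031 -0.02   0.854]
roll rad -0.0012 units -0.01 or ± 26.179938779914945
```

View pics/s6.png

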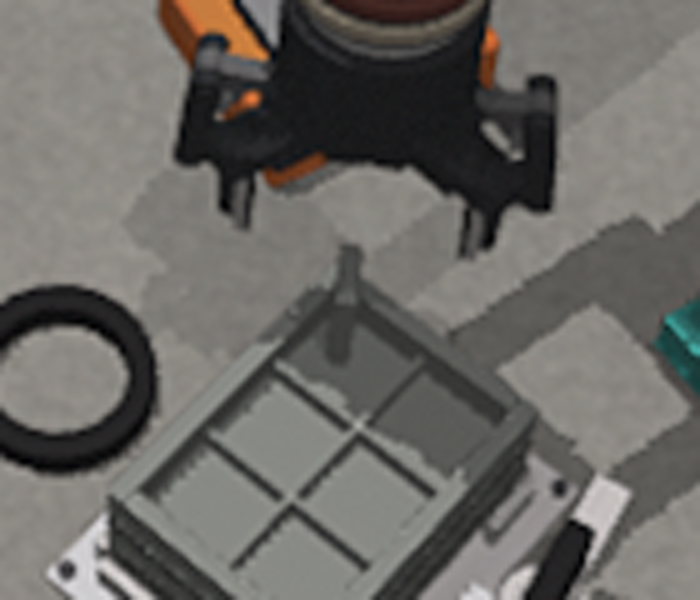

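View pics/t6.png

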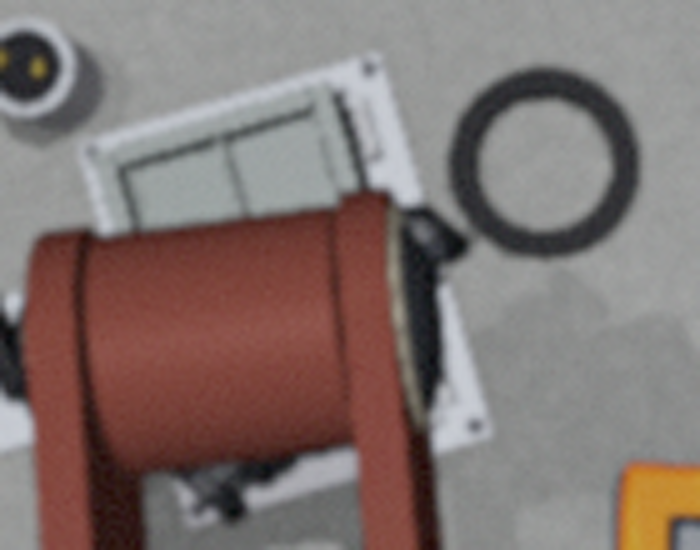

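The fingertips, at (240,225) and (470,255) in the crop, straddle the lug at (350,250) evenly. Going down.

```bash
python3 -m crank '[{"x":-0.03,"y":-0.02,"z":0.42,"roll":0},{"x":0,"y":0,"z":0.4,"roll":0},{"x":0,"y":0,"z":0,"roll":0},{"x":0,"y":0,"z":0,"roll":0}]';python3 go.py .4782 .1357 .102 -40.5
```

```text
t: 12.05
tool_pos: [0.4782, 0.1357, 0.1041]
tool_rot: [2.853, 1.314, 0.003]
contact_force: [-0.1, -0.1, 0.1]
opening: 0.0851
t 12.05 pos [0.4782 0.1357 0.1041] yawY -40.55 F [-0.1 -0.1  0.1] op 0.0851 q6 0.83 tilt 0.13
delta mm tool [-0.1 -0.   2.1] units [-0.001 -0.     0.035]
roll rad -0.0009 units -0.007 or ± 26.179938779914945
```

```bash
python3 -m crank '[{"x":0,"y":0,"z":0,"roll":0},{"x":0,"y":0,"z":0,"roll":0},{"x":0,"y":0,"z":0,"roll":0},{"x":0,"y":0,"z":0,"roll":0},{"x":0,"y":0,"z":0,"roll":0},{"x":0,"y":0,"z":0,"roll":0}]' 1 20;python3 go.py .4782 .1357 .102 -40.5
```

```text
t: 12.8
tool_pos: [0.4774, 0.1355, 0.1027]
tool_rot: [2.853, 1.314, 0.0]
contact_force: [0.0, -0.1, 0.6]
opening: 0.0096
t 12.8 pos [0.4774 0.1355 0.1027] yawY -40.54 F [ 0.  -0.1  0.6] op 0.0096 q6 0.83 tilt 0.03
delta mm tool [0.7 0.5 0.7] units [0.011 0.008 0.012]
roll rad -0.0007 units -0.006 or ± 26.179938779914945
```

```bash
python3 -m crank '[{"x":0.012,"y":0,"z":-0.05,"roll":0},{"x":0.014,"y":0,"z":-0.05,"roll":0},{"x":0.014,"y":0,"z":-0.05,"roll":0},{"x":0.014,"y":0,"z":-0.05,"roll":0},{"x":0,"y":0,"z":0,"roll":0}]';python3 go.py .4782 .1357 .102 -40.5
python3 -m crank '[{"x":0.015,"y":0,"z":-0.05,"roll":0},{"x":0.015,"y":0,"z":-0.05,"roll":0},{"x":0,"y":0,"z":0,"roll":0}]';python3 - <<'E'
from h import *
s=cam("scene"); crop(s,"pics/s7.png",305,230,140,120,5)
d=cam("top"); crop(d,"pics/t7.png",180,170,140,110,5)
E
```

```text
t: 13.42
tool_pos: [0.4792, 0.1382, 0.1147]
tool_rot: [-2.853, -1.315, 0.0]
contact_force: [-1.6, 0.7, -3.8]
opening: 0.0099
t 13.43 pos [0.4792 0.1382 0.1147] yawY -40.52 F [-1.6  0.7 -3.8] op 0.0099 q6 0.84 tilt 0.02
delta mm tool [-2.6  0.9 12.7] units [-0.043  0.014  0.212]
roll rad -0.0004 units -0.003 or ± 26.179938779914945
t: 13.8
tool_pos: [0.4811, 0.1394, 0.1212]
tool_rot: [2.853, 1.314, 0.002]
contact_force: [-0.0, -1.0, -3.4]
opening: 0.0096
```

View pics/s7.png

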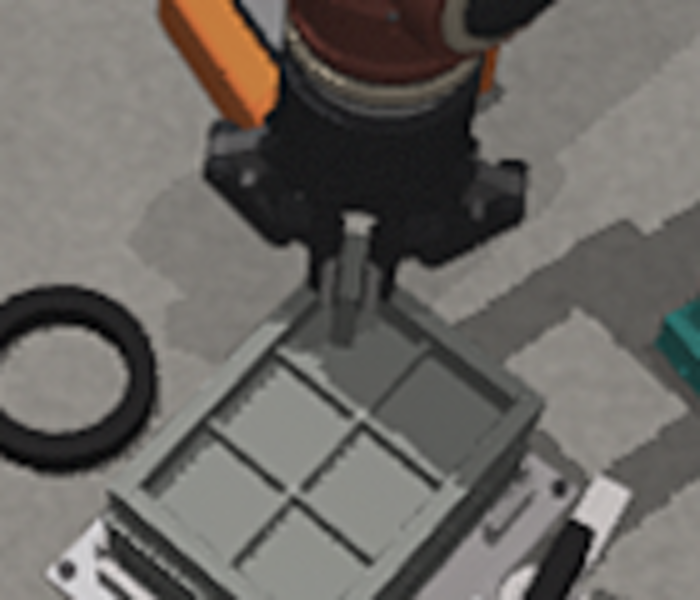

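Run:
```python
from h import *
s=cam("scene"); crop(s,"pics/s8.png",310,280,125,110,6)
print(ctrl.get_obs()["contact_force"])
```

```text
[-1.14342619 -0.1367747  -1.13664278]
```

View pics/s8.png

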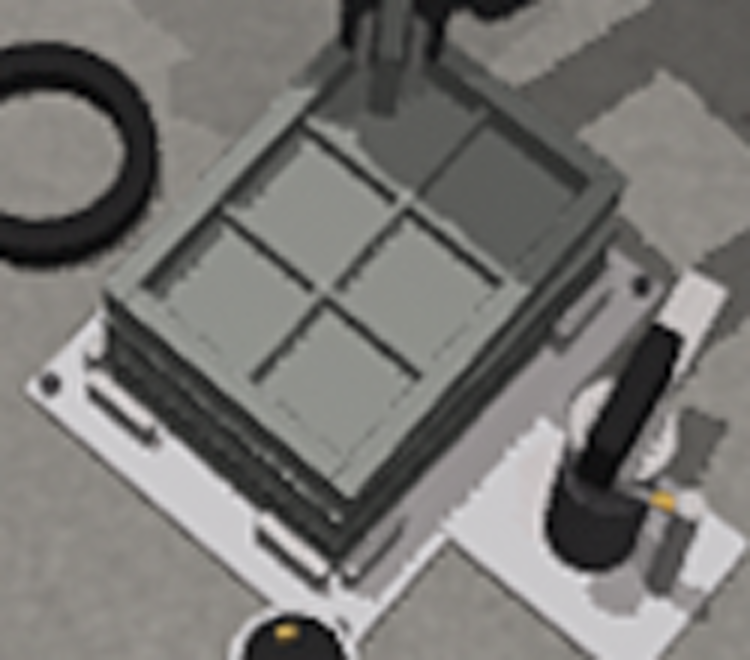

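The lug corner is up about 18 mm, the far corner at (345,500) still rests on the stack, and the stack is still in its fences. I'll tilt it a little more so the far nub lets go, then lift.

```bash
python3 -m crank '[{"x":0.02,"y":0,"z":-0.05,"roll":0},{"x":0.02,"y":0,"z":-0.05,"roll":0},{"x":0.02,"y":0,"z":-0.05,"roll":0},{"x":0,"y":0,"z":0,"roll":0}]';python3 go.py .4782 .1357 .102
python3 -m crank '[{"x":0,"y":0,"z":0,"roll":0},{"x":0,"y":0,"z":0,"roll":0},{"x":0,"y":0,"z":-0.04,"roll":0},{"x":0,"y":0,"z":-0.04,"roll":0},{"x":0,"y":0,"z":-0.04,"roll":0},{"x":0,"y":0,"z":-0.04,"roll":0},{"x":0,"y":0,"z":0,"roll":0}]' - 60;python3 - <<'E'
from h import *
s=cam("scene"); crop(s,"pics/s9.png",310,240,125,150,4)
print(ctrl.get_obs()["contact_force"])
E
```

```text
t: 14.45
tool_pos: [0.4835, 0.1425, 0.1303]
tool_rot: [-2.853, -1.314, -0.003]
contact_force: [-0.2, 0.5, -0.4]
opening: 0.0098
t 14.45 pos [0.4835 0.1425 0.1303] yawY -40.54 F [-0.2  0.5 -0.4] op 0.0098 q6 0.85 tilt 0.11
delta mm tool [-8.7  0.4 28.3] units [-0.145  0.007  0.472]
t: 15.32
tool_pos: [0.483, 0.1422, 0.1394]
tool_rot: [2.853, 1.314, 0.001]
contact_force: [0.1, 0.0, -0.4]
opening: 0.0086
[-0.78191886 -0.56930019 -1.32791651]
```

View pics/s9.png

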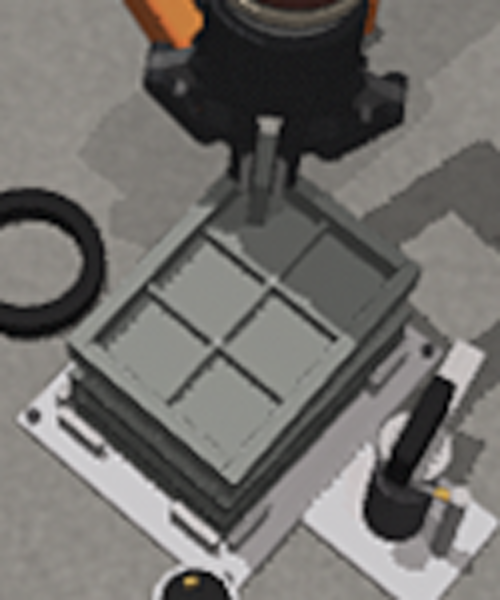

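```bash
python3 -m crank '[{"x":0,"y":0,"z":-0.1,"roll":0},{"x":0,"y":0,"z":-0.1,"roll":0},{"x":0,"y":0,"z":-0.15,"roll":0},{"x":0,"y":0,"z":-0.2,"roll":0},{"x":0,"y":0,"z":-0.3,"roll":0},{"x":0,"y":0,"z":-0.3,"roll":0},{"x":0,"y":0,"z":-0.2,"roll":0},{"x":0,"y":0,"z":0,"roll":0},{"x":0,"y":0,"z":0,"roll":0}]' - 80;python3 - <<'E'
from h import *
s=cam("scene"); crop(s,"pics/s10.png",290,200,150,190,3)
o=ctrl.get_obs();print(o["contact_force"],o["tool_pos"])
E
```

```text
t: 16.5
tool_pos: [0.4825, 0.1421, 0.2195]
tool_rot: [-2.853, -1.314, 0.002]
contact_force: [0.1, -0.1, -1.2]
opening: 0.0082
[-0.442335    1.04252429 -1.3627296 ] [0.48233746 0.14209403 0.21915831]
```

View pics/s10.png

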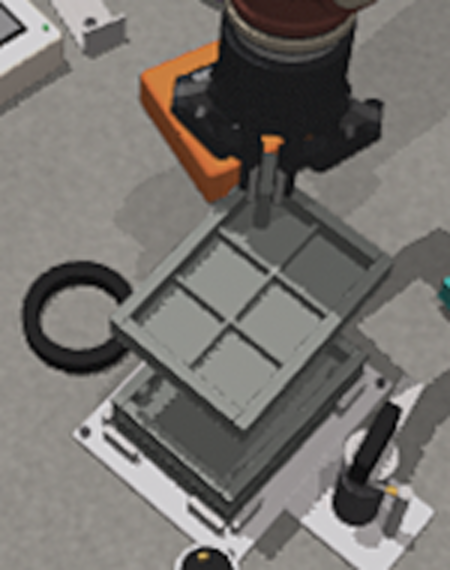

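```bash
cat > tilt.py <<'E'
import sys,json; from h import *
# obj rim corners at z=26: L(+x,-y)  F(+x,+y) Rr(-x,+y)
def tilt(d,pts,obj):
    ok,rv,tv=cv2.solvePnP(np.array(obj,float),np.array(pts,float),d["K"],None,flags=cv2.SOLVEPNP_SQPNP)
    ok,rv,tv=cv2.solvePnP(np.array(obj,float),np.array(pts,float),d["K"],None,rv,tv,True)
    R=d["R"].T@cv2.Rodrigues(rv)[0]; p=d["R"].T@(tv.ravel()-d["t"])
    e=cv2.projectPoints(np.array(obj,float),rv,tv,d["K"],None)[0][:,0]-pts
    print("origin",p.round(4),"z-axis",R[:,2].round(3),"tilt",np.degrees(np.arccos(R[2,2])).round(1),"yaw",np.degrees(np.arctan2(R[1,0],R[0,0])).round(1),"res",np.abs(e).max().round(2))
    return R,p
E
python3 - <<'E'
from h import *
s=cam("scene"); crop(s,"pics/s11.png",320,250,110,95,7)
E
```

```text
(no output)
```

View pics/s11.png

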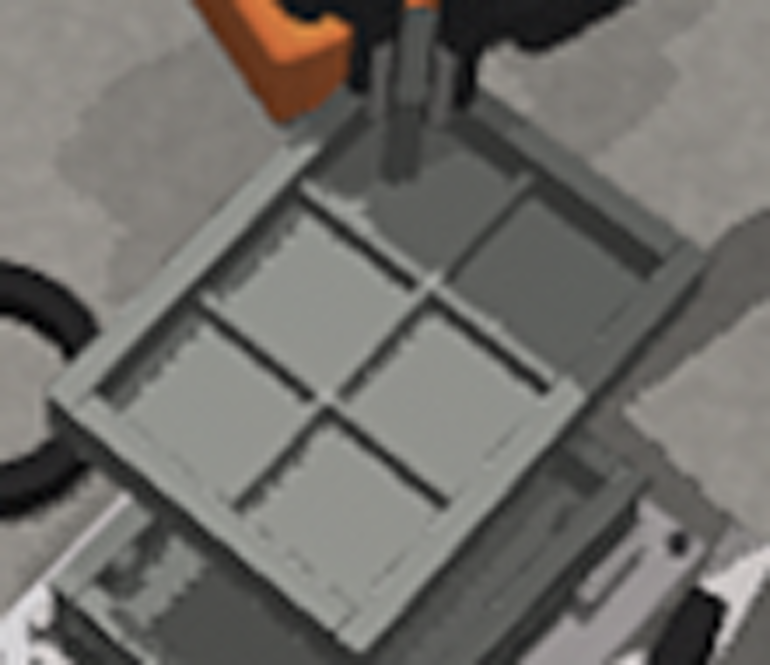

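Run:
```python
from tilt import *
s=cam("scene")
f=lambda p:(p[0]/7+320-.43,p[1]/7+250-.43)
pts=[f(p) for p in [(50,395),(360,652),(708,258),(428,45)]]
tilt(s,pts,[(.075,-.055,.026),(.075,.055,.026),(-.075,.055,.026),(-.075,-.055,.026)])
print(ctrl.get_obs()["tool_pos"])
```

```text
origin [0.5127 0.1864 0.1479] z-axis [ 0.13  -0.021  0.991] tilt 7.5 yaw 14.3 res 1.6
[0.4823546  0.1420795  0.21909534]
```

Run:
```python
from h import *
s=cam("top"); crop(s,"pics/t11.png",180,160,110,95,7)
```

```text
(no output)
```

View pics/t11.png

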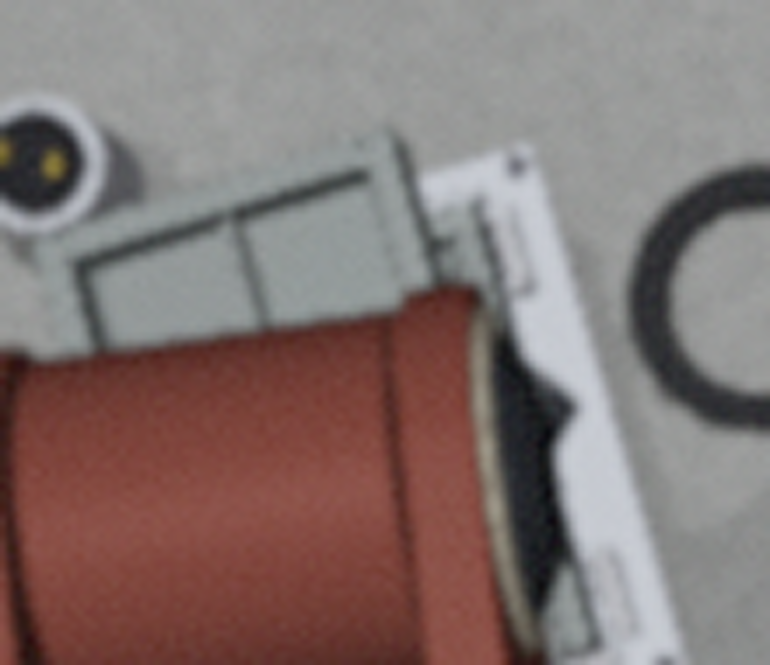

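```bash
cat >> h.py <<'E'
def tri(d,ut,s,us):
    c1,r1=ray(d,*ut);c2,r2=ray(s,*us)
    A=np.stack([r1,-r2],1);k=np.linalg.lstsq(A,c2-c1,rcond=None)[0];p,q=c1+r1*k[0],c2+r2*k[1];return (p+q)/2,np.linalg.norm(p-q)
E
python3 - <<'E'
from h import *
d=cam("top");s=cam("scene")
f=lambda p:(p[0]/7+320-.43,p[1]/7+250-.43)
g=lambda p:(p[0]/7+180-.43,p[1]/7+160-.43)
L,e1=tri(d,g((392,128)),s,f((50,395)));F,e2=tri(d,g((38,240)),s,f((360,652)))
print(L,e1,F,e2,np.linalg.norm(L-F))
# y axis tilt from L->F ; x tilt from lug point height
# onz for R corner not visible in top
E
```

```text
[0.60971067 0.16045815 0.1859456 ] 0.0006262763813485858 [0.57829615 0.26422635 0.18187851] 0.00022736323021402326 0.10849540956740635
```

Run:
```python
from h import *
d=cam("top")
for p in [(470,310),(442,320),(537,340),(450,246),(340,210),(309,203),(379,213)]: print(p,onz(d,*p,0).round(3))
```

```text
(470, 310) [ 0.325 -0.36   0.   ]
(442, 320) [ 0.302 -0.294  0.   ]
(537, 340) [ 0.256 -0.514  0.   ]
(450, 246) [ 0.475 -0.316  0.   ]
(340, 210) [ 0.561 -0.057  0.   ]
(309, 203) [0.578 0.016 0.   ]
(379, 213) [ 0.554 -0.149  0.   ]
```

```bash
python3 go.py .297 -.441 .219 -40.5
```

```text
t 16.85 pos [0.4827 0.1421 0.2197] yawY -40.54 F [-0.2  0.4 -1.7] op 0.0083 q6 0.85 tilt 0.04
delta mm tool [-563.8  238.     0.9] units [-9.397  3.966  0.015]
roll rad -0.0008 units -0.006 or ± 26.179938779914945
```

```bash
python3 -m crank '[{"x":-0.25,"y":0.105,"z":0,"roll":0},{"x":-0.45,"y":0.19,"z":0,"roll":0},{"x":-0.5,"y":0.211,"z":0,"roll":0},{"x":-0.5,"y":0.211,"z":0,"roll":0},{"x":-0.5,"y":0.211,"z":0,"roll":0},{"x":-0.5,"y":0.211,"z":0,"roll":0},{"x":-0.5,"y":0.211,"z":0,"roll":0},{"x":-0.5,"y":0.211,"z":0,"roll":0},{"x":-0.5,"y":0.211,"z":0,"roll":0},{"x":-0.5,"y":0.211,"z":0,"roll":0}]' - 80
python3 -m crank '[{"x":-0.5,"y":0.211,"z":0,"roll":0},{"x":-0.5,"y":0.211,"z":0,"roll":0},{"x":-0.5,"y":0.211,"z":0,"roll":0},{"x":-0.5,"y":0.211,"z":0,"roll":0},{"x":-0.5,"y":0.211,"z":0,"roll":0},{"x":-0.5,"y":0.211,"z":0,"roll":0},{"x":-0.5,"y":0.211,"z":0,"roll":0},{"x":-0.5,"y":0.211,"z":0,"roll":0},{"x":-0.45,"y":0.19,"z":0,"roll":0},{"x":-0.25,"y":0.105,"z":0,"roll":0}]'
python3 -m crank '[{"x":0,"y":0,"z":0,"roll":0},{"x":0,"y":0,"z":0,"roll":0}]'
python3 - <<'E'
from h import *
s=cam("scene"); cv2.imwrite("pics/s12.png",s["img"][:,:,::-1])
s=cam("top"); cv2.imwrite("pics/t12.png",s["img"][:,:,::-1])
E
python3 go.py .297 -.441 .08 -40.5
```

```text
t: 18.1
tool_pos: [0.3889, -0.151, 0.2202]
tool_rot: [2.853, 1.313, 0.0]
contact_force: [-0.4, 0.1, -1.4]
opening: 0.0082
t: 19.35
tool_pos: [0.2958, -0.4423, 0.2202]
tool_rot: [-2.855, -1.312, 0.0]
contact_force: [-0.5, -0.3, -0.4]
opening: 0.0081
t: 19.6
tool_pos: [0.2972, -0.4404, 0.22]
tool_rot: [-2.853, -1.315, -0.0]
contact_force: [0.1, -0.6, -1.4]
opening: 0.0082
t 19.7 pos [ 0.2974 -0.4403  0.2201] yawY -40.49 F [-0.8  0.6 -1.6] op 0.0083 q6 -0.41 tilt 0.01
delta mm tool [ -0.8   0.2 140.1] units [-0.014  0.003  2.335]
roll rad 0.0003 units 0.002 or ± 26.179938779914945
```

View pics/s12.png

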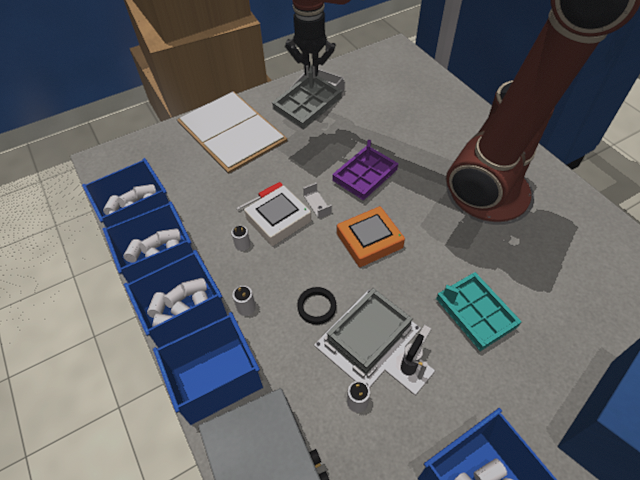

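View pics/t12.png

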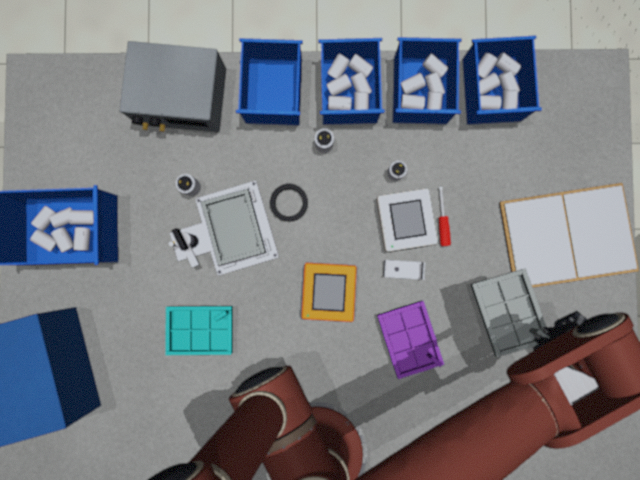

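Only the tray, the clamp and the arm have moved. The tray tilts about 7.6°, so I'll level it by touching its foot lightly on free bench. That spot is clear: purple look-alike at (410,340), book at (515,250).

```bash
python3 -m crank '[{"x":0,"y":0,"z":0.3,"roll":0},{"x":0,"y":0,"z":0.45,"roll":0},{"x":0,"y":0,"z":0.45,"roll":0},{"x":0,"y":0,"z":0.45,"roll":0},{"x":0,"y":0,"z":0.3,"roll":0},{"x":0,"y":0,"z":0.2,"roll":0},{"x":0,"y":0,"z":0,"roll":0}]' - 80
python3 -m crank '[{"x":0,"y":0,"z":0,"roll":0},{"x":0,"y":0,"z":0,"roll":0},{"x":0,"y":0,"z":0.06,"roll":0},{"x":0,"y":0,"z":0.06,"roll":0},{"x":0,"y":0,"z":0,"roll":0}]' - 25; python3 go.py .297 -.441 .06 -40.5
```

```text
t: 20.58
tool_pos: [0.2969, -0.4406, 0.0902]
tool_rot: [-2.852, -1.314, 0.0]
contact_force: [-0.4, 0.7, -0.8]
opening: 0.0085
t: 21.2
tool_pos: [0.2969, -0.4407, 0.0833]
tool_rot: [-2.853, -1.314, 0.0]
contact_force: [0.8, 0.6, -0.7]
opening: 0.0085
t 21.2 pos [ 0.2969 -0.4407  0.0833] yawY -40.54 F [ 0.8  0.6 -0.7] op 0.0085 q6 -0.41 tilt 0.06
delta mm tool [-0.1  0.3 23.3] units [-0.002  0.005  0.389]
roll rad -0.0007 units -0.006 or ± 26.179938779914945
```

```bash
python3 -m crank '[{"x":0,"y":0,"z":0.05,"roll":0},{"x":-0.01,"y":0,"z":0.05,"roll":0},{"x":-0.01,"y":0,"z":0.05,"roll":0},{"x":0,"y":0,"z":0,"roll":0}]' - 20; python3 -m crank '[{"x":-0.01,"y":0,"z":0.05,"roll":0},{"x":-0.01,"y":0,"z":0.05,"roll":0},{"x":0,"y":0,"z":0,"roll":0}]'; python3 -m crank '[{"x":-0.01,"y":0,"z":0.05,"roll":0},{"x":0,"y":0,"z":0,"roll":0}]';python3 go.py .297 -.441 .06 -40.5
```

```text
t: 21.7
tool_pos: [0.2961, -0.4418, 0.0745]
tool_rot: [-2.853, -1.314, -0.0]
contact_force: [0.2, -0.1, -1.5]
opening: 0.0084
t: 22.08
tool_pos: [0.2958, -0.4441, 0.0703]
tool_rot: [2.852, 1.313, -0.0]
contact_force: [-2.4, -0.4, 4.2]
opening: 0.0085
t: 22.32
tool_pos: [0.2953, -0.4452, 0.068]
tool_rot: [2.851, 1.313, -0.001]
contact_force: [-3.5, -1.3, 8.1]
opening: 0.0091
t 22.32 pos [ 0.2953 -0.4452  0.068 ] yawY -40.54 F [-3.5 -1.3  8.1] op 0.0091 q6 -0.42 tilt 0.19
delta mm tool [ 4.3 -1.5  8. ] units [ 0.072 -0.025  0.133]
roll rad -0.0006 units -0.005 or ± 26.179938779914945
```

```bash
python3 -m crank '[{"x":-0.01,"y":0,"z":0.03,"roll":0},{"x":-0.01,"y":0,"z":0.03,"roll":0},{"x":0,"y":0,"z":0,"roll":0}]'
python3 - <<'E'
from h import *
s=cam("scene"); crop(s,"pics/s13.png",250,30,120,110,6)
E
python3 go.py .297 -.441 .06 -40.5
```

```text
t: 22.7
tool_pos: [0.2944, -0.4465, 0.0646]
tool_rot: [2.85, 1.313, -0.002]
contact_force: [-5.0, -2.5, 6.0]
opening: 0.0084
t 22.75 pos [ 0.2944 -0.4465  0.0646] yawY -40.53 F [-3.5 -1.9  7. ] op 0.0085 q6 -0.42 tilt 0.23
delta mm tool [ 5.9 -1.6  4.5] units [ 0.098 -0.026  0.076]
roll rad -0.0006 units -0.005 or ± 26.179938779914945
```

View pics/s13.png

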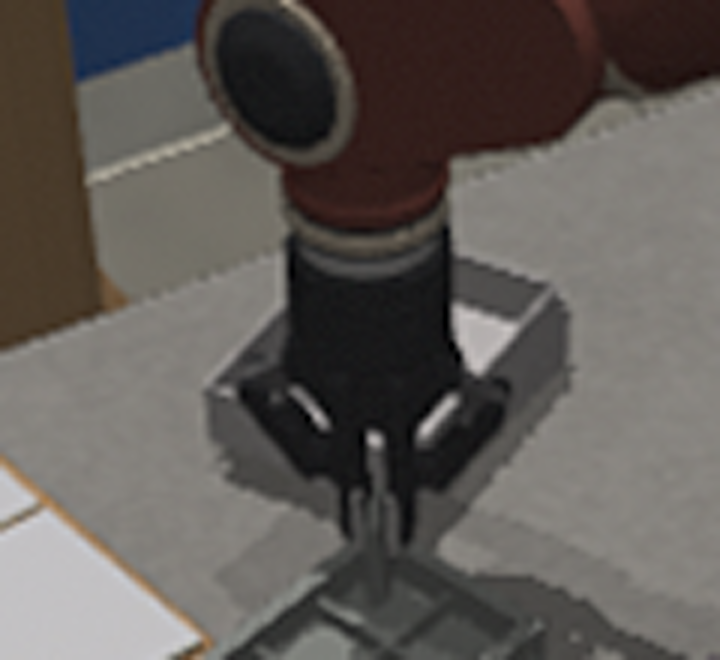

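```bash
python3 -m crank '[{"x":0,"y":0,"z":0.03,"roll":0},{"x":0,"y":0,"z":0.03,"roll":0},{"x":0,"y":0,"z":0,"roll":0},{"x":0,"y":0,"z":0,"roll":0}]'
python3 - <<'E'
from h import *
s=cam("scene"); crop(s,"pics/s14.png",240,60,130,110,6)
s=cam("top"); crop(s,"pics/t14.png",430,250,130,110,6)
E
python3 go.py .297 -.441 .06 -40.5
```

```text
t: 23.25
tool_pos: [0.2944, -0.447, 0.0612]
tool_rot: [2.849, 1.312, -0.003]
contact_force: [-3.7, -3.3, 6.6]
opening: 0.0081
t 23.35 pos [ 0.2944 -0.447   0.0612] yawY -40.54 F [-4.9 -2.7  6.4] op 0.0089 q6 -0.42 tilt 0.31
delta mm tool [ 6.2 -1.9  1.1] units [ 0.104 -0.032  0.019]
roll rad -0.0006 units -0.005 or ± 26.179938779914945
```

View pics/s14.png

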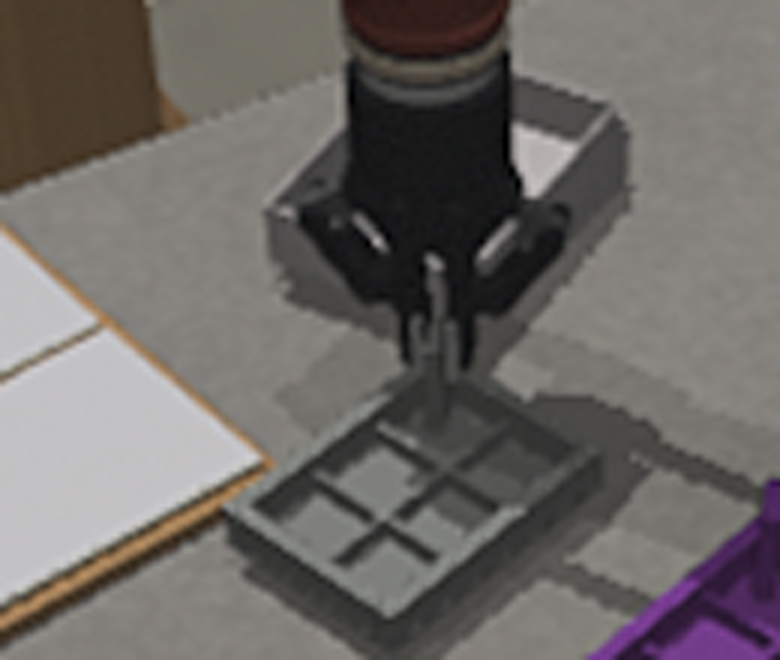

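View pics/t14.png

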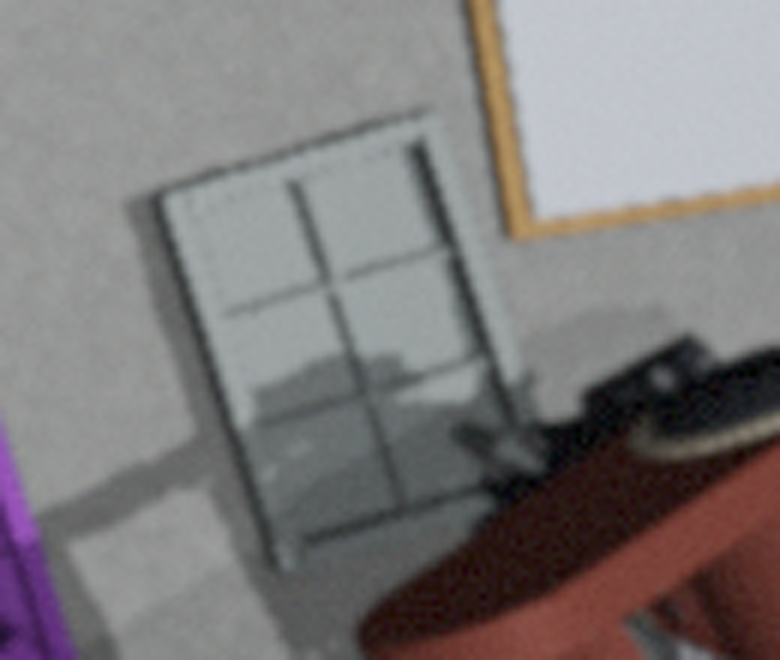

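```bash
python3 -m crank '[{"x":0,"y":0,"z":0.025,"roll":0},{"x":0,"y":0,"z":0.02,"roll":0},{"x":0,"y":0,"z":0,"roll":0},{"x":0,"y":0,"z":0,"roll":0}]';python3 go.py .297 -.441 .06 -40.5
```

```text
t: 23.85
tool_pos: [0.2944, -0.4475, 0.0591]
tool_rot: [2.848, 1.312, -0.003]
contact_force: [-5.5, -4.0, 9.3]
opening: 0.0083
t 23.85 pos [ 0.2944 -0.4475  0.0591] yawY -40.53 F [-5.5 -4.   9.3] op 0.0083 q6 -0.42 tilt 0.36
delta mm tool [ 6.6 -2.3 -0.9] units [ 0.11  -0.038 -0.015]
roll rad -0.0006 units -0.005 or ± 26.179938779914945
```

Now level. I'll firm up the grip, lift and check.

```bash
python3 -m crank '[{"x":0,"y":0,"z":0,"roll":0},{"x":0,"y":0,"z":0,"roll":0},{"x":0,"y":0,"z":0,"roll":0},{"x":0,"y":0,"z":-0.1,"roll":0},{"x":0,"y":0,"z":-0.2,"roll":0},{"x":0,"y":0,"z":-0.4,"roll":0},{"x":0,"y":0,"z":-0.45,"roll":0},{"x":0,"y":0,"z":-0.45,"roll":0},{"x":0,"y":0,"z":-0.4,"roll":0},{"x":0,"y":0,"z":-0.3,"roll":0}]' - 100; python3 -m crank '[{"x":0,"y":0,"z":0,"roll":0},{"x":0,"y":0,"z":0,"roll":0}]'
python3 - <<'E'
from h import *
s=cam("scene"); crop(s,"pics/s15.png",260,50,100,85,7)
s=cam("top"); crop(s,"pics/t15.png",450,250,110,95,7)
E
python3 go.py .49 -.26 .2 -40.5
```

```text
t: 25.1
tool_pos: [0.2945, -0.4442, 0.1952]
tool_rot: [2.853, 1.314, 0.0]
contact_force: [0.1, 0.4, -1.5]
opening: 0.0083
t: 25.35
tool_pos: [0.2941, -0.4437, 0.1928]
tool_rot: [-2.852, -1.313, 0.0]
contact_force: [-0.1, -0.1, -1.7]
opening: 0.0083
t 25.45 pos [ 0.294  -0.4435  0.1924] yawY -40.54 F [ 0.1  0.4 -2.4] op 0.0081 q6 -0.42 tilt 0.16
delta mm tool [266.9  29.6  -7.4] units [ 4.448  0.494 -0.123]
roll rad -0.0007 units -0.006 or ± 26.179938779914945
```

View pics/s15.png

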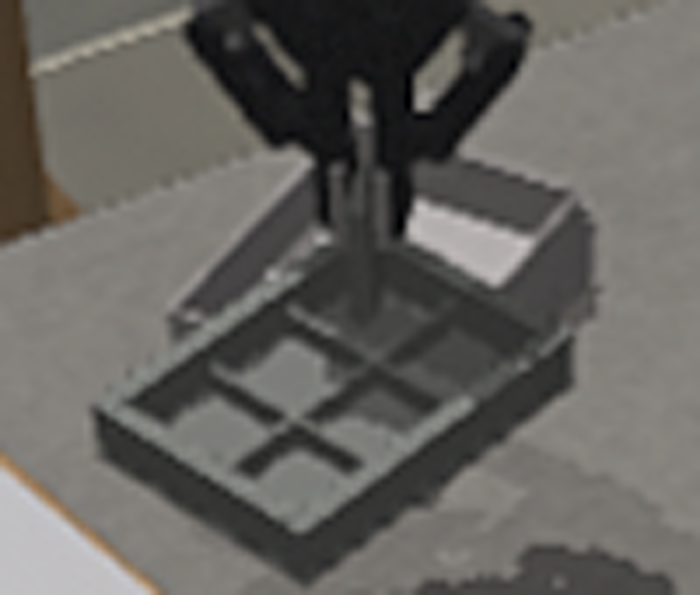

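View pics/t15.png

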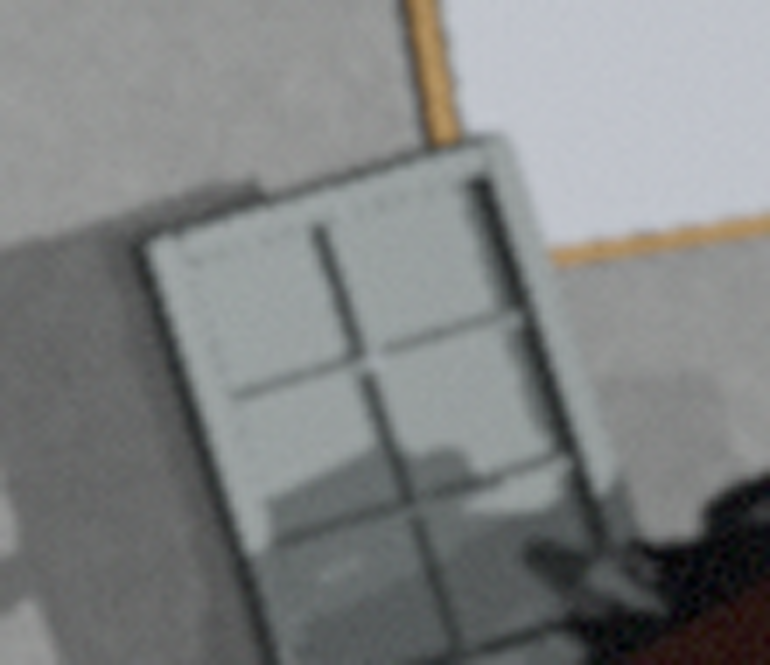

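Run:
```python
from h import *
d=cam("top");s=cam("scene")
f=lambda p:(p[0]/7+260-.43,p[1]/7+50-.43)
g=lambda p:(p[0]/7+450-.43,p[1]/7+250-.43)
L,e1=tri(d,g((508,135)),s,f((95,408)));F,e2=tri(d,g((150,238)),s,f((302,532)))
print(L,e1,F,e2,np.linalg.norm(L-F))
z=ctrl.get_obs()["tool_pos"][2]; print("rim at lug (level est)",z-.0427+.026)
```

```text
[ 0.42339408 -0.42280417  0.16941803] 0.0004949187845784489 [ 0.39368203 -0.31710842  0.17383473] 0.00014023978404944167 0.1098813150360135
rim at lug (level est) 0.17603509306904283
```

```bash
python3 go.py .492 -.262 .187
```

```text
t 25.55 pos [ 0.2941 -0.4437  0.1927] yawY -40.54 F [ 0.7 -0.  -0.9] op 0.0079 q6 -0.42 tilt 0.12
delta mm tool [266.8  32.3   5.9] units [4.446 0.538 0.098]
```

```bash
python3 -m crank '[{"x":0.2,"y":0.025,"z":0,"roll":0},{"x":0.4,"y":0.05,"z":0,"roll":0},{"x":0.5,"y":0.06,"z":0,"roll":0},{"x":0.5,"y":0.06,"z":0,"roll":0},{"x":0.5,"y":0.06,"z":0,"roll":0},{"x":0.5,"y":0.06,"z":0,"roll":0},{"x":0.5,"y":0.06,"z":0,"roll":0},{"x":0.5,"y":0.06,"z":0.04,"roll":0},{"x":0.45,"y":0.055,"z":0.03,"roll":0},{"x":0.3,"y":0.038,"z":0.03,"roll":0}]'
python3 -m crank '[{"x":0.1,"y":0.012,"z":0,"roll":0},{"x":0,"y":0,"z":0,"roll":0},{"x":0,"y":0,"z":0,"roll":0},{"x":0,"y":0,"z":0,"roll":0}]'
python3 - <<'E'
from h import *
s=cam("scene"); cv2.imwrite("pics/s16f.png",s["img"][:,:,::-1]); crop(s,"pics/s16.png",220,130,110,95,7)
s=cam("top"); crop(s,"pics/t16.png",360,160,110,95,7); cv2.imwrite("pics/t16f.png",s["img"][:,:,::-1])
E
python3 go.py .492 -.262 .187
```

```text
t: 26.8
tool_pos: [0.4889, -0.265, 0.1877]
tool_rot: [-2.852, -1.316, 0.0]
contact_force: [-0.5, 0.8, -0.9]
opening: 0.0083
t: 27.3
tool_pos: [0.4921, -0.263, 0.1881]
tool_rot: [2.854, 1.313, -0.0]
contact_force: [-0.7, 0.6, -1.3]
opening: 0.0083
t 27.4 pos [ 0.4922 -0.2629  0.1881] yawY -40.59 F [-0.4 -0.2 -0.5] op 0.0079 q6 0.08 tilt 0.01
delta mm tool [ 0.5 -0.7  1.1] units [ 0.009 -0.012  0.018]
```

View pics/s16.png

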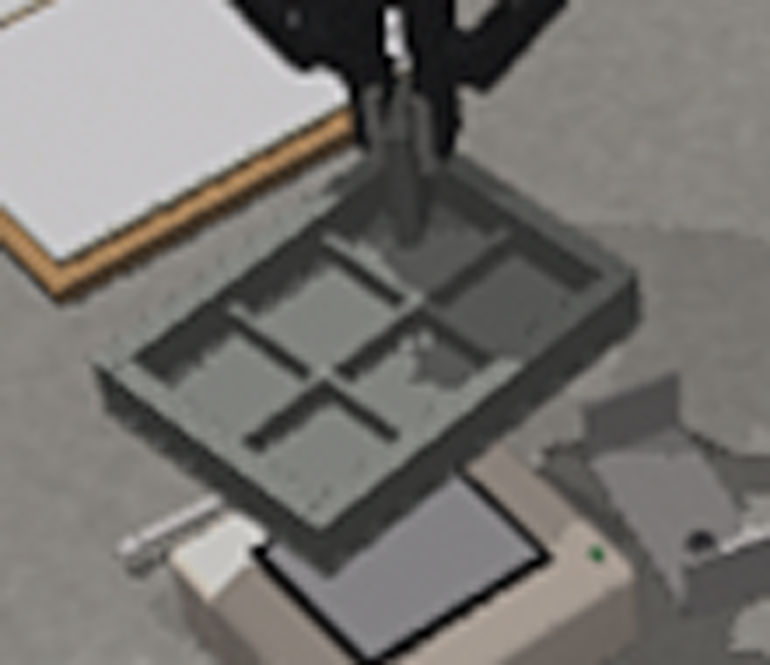

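View pics/t16.png

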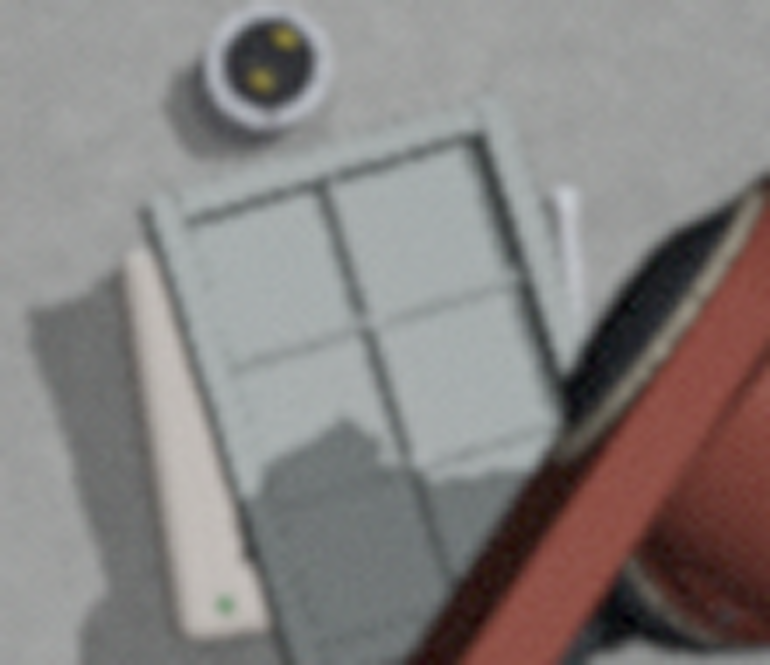

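View pics/s16f.png

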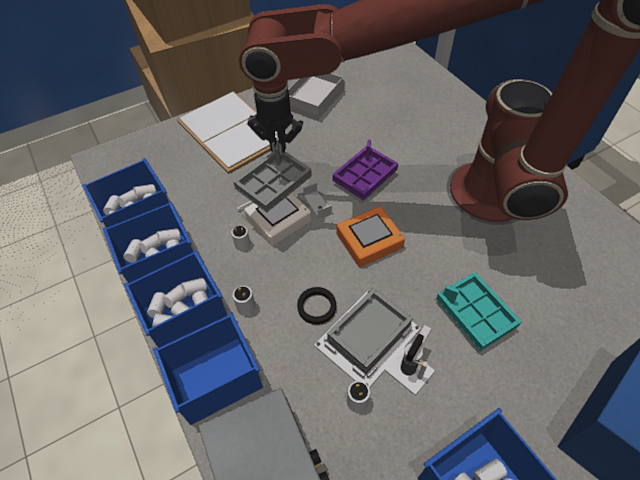

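Run:
```python
from h import *
d=cam("top");s=cam("scene")
f=lambda p:(p[0]/7+220-.43,p[1]/7+130-.43)
g=lambda p:(p[0]/7+360-.43,p[1]/7+160-.43)
L,e1=tri(d,g((495,100)),s,f((97,368)));F,e2=tri(d,g((150,198)),s,f((325,532)))
print(L,e1,F,e2,np.linalg.norm(L-F))
y=(F-L)[:2];y/=np.linalg.norm(y);x=np.array([y[1],-y[0]]);print("centre",(F+L)[:2]/2-.075*x)
from tilt import tilt
tilt(s,[f(p) for p in [(97,368),(325,532),(638,280)]]+[proj(s,[*( (F+L)[:2]/2-.15*x-.055*y),.170])],[(.075,-.055,.026),(.075,.055,.026),(-.075,.055,.026),(-.075,-.055,.026)])
# R corner height
c=(F+L)[:2]/2-.15*x+.055*y
for z in (.16,.165,.17,.175,.18): print(z,proj(s,[*c,z])-f((638,280)))
o=ctrl.get_obs();print(o["tool_pos"],o["dq"].round(3),o["contact_force"])
```

```text
[ 0.62109694 -0.24036929  0.16405403] 0.0029663856864207455 [ 0.59040554 -0.1370709   0.16555234] 0.0011971635807859536 0.10777181528350997
centre [ 0.53385741 -0.21008076]
origin [ 0.5296 -0.2228  0.1275] z-axis [0.028 0.027 0.999] tilt 2.2 yaw 16.3 res 0.55
0.16 [1.48015313 1.66376569]
0.165 [1.40880346 0.18737566]
0.17 [ 1.33695709 -1.29929233]
0.175 [ 1.2646088  -2.79634598]
0.18 [ 1.19175333 -4.30389451]
[ 0.49232168 -0.26270321  0.18803929] [ 0.002  0.001 -0.    -0.001 -0.001 -0.   ] [ 0.53010004 -0.21442756 -1.14102842]
```

```bash
python3 -m crank '[{"x":0,"y":0,"z":0,"roll":0},{"x":0,"y":0,"z":0,"roll":0},{"x":0,"y":0,"z":0,"roll":0},{"x":0,"y":0,"z":0,"roll":0}]'; python3 -c "
from station import ctrl
print(ctrl.finish_job())"
```

```text
t: 28.0
tool_pos: [0.4925, -0.2624, 0.188]
tool_rot: [-2.853, -1.314, 0.0]
contact_force: [0.9, -0.2, -1.2]
opening: 0.0081
the job is handed in; nothing more can be done
None
```

The job is handed in after 28 s, with the tray held still over the reader's window.

**What I did:**
- **Clamp:** I turned the knob 1.4 rad clockwise. The pictures show its finger standing at the stop, clear of the trays.
- **Peel:** I gripped the lug lightly and raised that corner about 28 mm while the far corner rested on the stack. Then I lifted the tray away.
- **Levelling:** The tray came off tilted about 7.6°. I lowered its foot gently onto an empty patch of bench, with about 9 N of contact force, to level it. Then I firmed the grip and carried it to the reader.

**Last checks:**

| Check | Result |
|---|---|
| Tray centre | (0.534, -0.210) m; window measured at (0.535, -0.210) m |
| Height of tray origin over the window | about 9 to 10 cm |
| Tilt | about 2° |
| Joint speeds | about zero |
| Force on the tool | about the tray's weight |

- **Stack and bench:** In the pictures the stack is still in its fences and the other items look unmoved. I judged this by eye and did not measure it.
- **Disagreement:** A second position estimate, from one camera view alone, put the tray about 13 mm to the side and 15 mm lower. It is much weaker in position and height, so I trusted the two-view result.

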